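# Snap the torque rod into its spring clips

## Task

On the satellite bench, take the thick torque rod and press it straight down into the two spring clips of the aluminium cradle until it snaps fully home, then let go and move clear. Leave the slim rod where it lies.

Things in the scene. Friction and masses are not known exactly. Their poses are not given: they have to be found in the camera images.
- rod_mid (a point): The thick torque rod, loose on the mat: round copper barrel 28 mm in diameter, 120 mm long, between two black square end blocks (40 x 40 mm, 10 mm thick); 140 mm long in all, about 0.3 kg. It lies on the flats of its end blocks. The point is its very centre, 20 mm above the mat at the start; x runs along the rod, z is up at the start. Both ends are alike.
- cradle: Fixed aluminium plate 110 (x) x 90 (y) x 8 mm with two steel spring clips, 12 mm wide, at x = -40 and +40 mm: 68 mm stay free between them for the fingers, the rod's end blocks go outside. Each clip is two springy leaves whose noses, 52 mm above the mat, stand 19 mm apart; above them they flare to 56 mm apart at the top, 66 mm up. Origin: under its centre, on the mat.
- seat (a point): Where the rod's middle is when home in the cradle: 40 mm above the mat, midway between the clips; x along the seated rod (either way round will do), y across, z up. The rod first rests on the noses some 23 mm above home; pressed down with about 10 to 20 N it spreads them, passes their narrowest point 12 mm above home, snaps into V-shaped seats and is held down.
- slim_mid (a point): The slim rod, a bystander of the same make, which does not fit the cradle: barrel 14 mm in diameter, black square end blocks 24 x 24 mm, 110 mm long in all. The point is its centre, 12 mm above the mat; x runs along it. Not to be moved.
Things that resemble listed ones, but are neither listed nor needed, are in the scene too. Leave any green or yellow look-alike of the part that bears rod_mid alone.

How it is judged (in metres and radians):
At the end, for the whole second after the job is handed in: The thick rod is fully home in both clips: its middle within 5 mm in height, 16 mm along and 10 mm across of the seat, its axis within 10 degrees of the seat's, released and at rest (z of rod_mid in the frame of seat between -0.005 and 0.005 m and x of rod_mid in the frame of seat between -0.016 and 0.016 m and y of rod_mid in the frame of seat between -0.01 and 0.01 m and angle between the x axis of rod_mid and the x axis of seat, either way round below 0.175 rad and linear speed of rod below 0.02 m/s); the robot touches nothing.
It fails at once if the slim rod is moved more than 25 mm (distance of slim_mid from where it was at the start of the episode above 0.025 m).
It also fails if it takes over 42 s, if anything falls off the work surface, if the arm or the gripper's body presses on something with over 40 N, if the wrist force passes 120 N, or if a joint passes its speed limit or range.

## Robot

A 6-joint arm with a two-finger parallel gripper is mounted at the origin on the work surface. World frame = base frame: x ahead of the robot, y to its left, z up, the work surface at z = 0. Lengths are in mm, angles in rad, forces in N, time in s.
With the tool pointing down it reaches from about 400 to 925 mm from the base axis. Payload 3.4 kg.
Tool frame: the origin (TCP) lies on the centre line of the jaws, within the pads' length; the fingertips stand 8 mm ahead of it and the grasp point (between the pads) lies 11 mm behind it (bot.finger_overhang is the distance from the TCP to the fingertips, in mm); x points along the fingers, y is the direction in which the jaws open and shut, and the axes are right-handed (so a half turn about x gives the same grasp; the last joint's range is limited). The gripper opens to 85 mm and grips with 20 to 120 N. Pads are 22 mm wide; open, the fingers measure 114 mm over their backs; the gripper's body (76 mm by 85 mm) begins 54 mm behind the grasp point. The pads swing forward as they close: fully open they stand 13 mm farther back than shut.
Start: joints at [-1.403, 0.307, 1.506, -0, 1.328, -0.073], TCP at [137.101, -558.421, 239.305] pointing down, gripper open.
Joint ranges: [-3.12, 3.12], [-1.05, 2.28], [0.14, 2.33], [-1.42, 4.57], [0.1, 2.73], [-2.68, 2.68]. Speed limits (rad/s): [2.57, 2.57, 3.14, 3.14, 3.14, 3.14].

## Interface

Orientations are given as a 3x3 rotation matrix whose columns are the frame's x, y, z axes.
In Python, from rig import bot, eyes, finder gives the robot as it stands.
- The arm moves only by the tool carry_out, never from a script. Its argument "motion" is a list of rows, each an object with "grip": the closure in counts, from 0 (fully open) to 255 (shut); "travel": the shift along the tool's x, y, z in mm, a list of three; "spin": the turn about the tool's x in rad. A call has 1 to 8 rows; each row shifts and turns the pose as measured when the row begins, along the tool's axes as they then stand; what a row does not reach is not made up. A row lasts 1/12 s, in which the tool goes at most 41.7 mm and 7.16 degrees, less where a joint would pass 70% of its speed; a pose out of reach is approached as far as the arm can. A call is refused whole if a number of a shift passes 41.7 or a number of a turn 0.125, either way. A call with a gripper value outside its range is refused whole. The fingers move at their own pace and stop on an object; "newtons" is the grip in N (left out, the last holds). Time passes only in rows, so rows that do not move let the fingers close. It gives the time, the measured TCP pose, the force and the opening at its end, in the units of the state.
- bot.observe(): the state, without advancing time (a new reading comes with each control period).
- eyes.read_camera(name): name is "scene" or "side" or "wrist"; returns a dict with "image" (400x640x3 uint8, red, green, blue), "range_z" (400x640 float32, mm along the optical axis (not along the pixel's ray), 0 where there is no reading), "mtx" (3x3 intrinsics, pixels), "origin" and "attitude" of the camera in the world; the wrist camera has in their place "T_tool_cam" (4x4, takes a point from camera to tool coordinates, whose origin is the TCP and whose axes are the tool frame's). Camera axes: x right, y down, z forward; pixel columns grow to the right and rows downward; lengths in mm; the calibration is good to about 2 mm. The wrist camera is an equidistant fisheye: a pixel r from the principal point sees the ray r / f radians off the axis. A picture is of the moment at which its call begins: read the wrist's pose just before it.
- bot.sign_off(): hands the job in, once; it reports no verdict.
Trained networks look in a picture, given as the dict that the camera call returned (one of the last four; its "shot" number tells which), for a name from the list of things; names that differ only in an ending like _2 or _b are one class to them, and where a whole thing is asked for, a point or a joint stands for the part that bears it (a point fixed in the world has none). Each returns a list of dicts, best first, with "score" (0 to 1); they miss things now and then, are a little off and sometimes report something else, mostly with a low value. They report only what shows in the picture. A call takes as long as a camera call. They do not tell look-alikes from the thing itself.
- finder.boxes_of(picture, target): "location" ([x, y, z] in mm, in the coordinates of the camera as it stood for that picture, good to about 4 mm: the middle of the surface that is visible of it).
- finder.masks_of(picture, target): "region" (400x640 bool, what is visible of it).
- finder.landmark_of(picture, target): "location" ([x, y, z] in mm, in the coordinates of the camera as it stood for that picture, good to about 4 mm: a listed point, or the origin of a listed thing).
The state is a dict: "clock": time; "qpos": joint angles; "qvel": joint speeds; "joint_efforts": joint torques, N m; "ee_pos": TCP position; "tcp_rot": TCP orientation; "contact_force": force on the tool from outside, world axes, zero at the start; "ft_torque": the same for the moment, N m; "width": finger opening in mm.
Only numpy, scipy, OpenCV 4.12 (cv2) and the standard library are available. Lean on these libraries where they do the work, as an engineer would, in place of code of your own. Each camera call takes 0.05 s, during which the arm holds its last target.

## Working session

There is one attempt and no reset: what is moved stays moved. The work goes in short steps, Python scripts to look and compute and a tool call to move; the robot and the scene stay as the last step left them, time stands still between calls to the robot, and variables do not carry over. Pictures are saved under pics/ and viewed, and the job is handed in when it is done.

Besides the shell and the picture viewer there is one more tool, called after "Call:" by a JSON object that holds its "api" and its "payload". carry_out: Moves the arm, as the interface text tells. Its arguments: {"type":"object","properties":{"motion":{"type":"array","items":{"type":"object","properties":{"grip":{"type":"number"},"travel":{"type":"array","items":{"type":"number"}},"spin":{"type":"number"}}}},"newtons":{"type":"number"}},"required":["motion"]}

```bash
mkdir -p pics; ls; cat > h.py <<'E'
import numpy as np, cv2
from rig import bot, eyes, finder
def save(im,name): cv2.imwrite('pics/'+name, cv2.cvtColor(im,cv2.COLOR_RGB2BGR))
def world(p,c):
    return np.asarray(p)@np.array(c['attitude']).T+np.array(c['origin'])
def cloud(c):
    K=np.array(c['mtx']);z=c['range_z'];v,u=np.mgrid[0:400,0:640]
    P=np.stack([(u-K[0,2])/K[0,0]*z,(v-K[1,2])/K[1,1]*z,z],-1)
    return world(P,c)
E
python3 - <<'E'
from h import *
s=bot.observe(); print(s)
for n in ['scene','side']:
    c=eyes.read_camera(n); save(c['image'],n+'0.png'); print(n,c['mtx'],c['origin'],c['attitude'])
    np.savez(n+'0.npz',**{k:np.array(c[k]) for k in ['image','range_z','mtx','origin','attitude']})
    for t in ['rod_mid','cradle','seat','slim_mid']:
        for d in finder.landmark_of(c,t):
            K=np.array(c['mtx']);p=np.array(d['location']);q=K@p/p[2]
            print(n,t,round(d['score'],2),world(p,c).round(),q[:2].round())
E
```

```text
pics
{'clock': 0.0, 'qpos': array([-1.40347751e+00,  3.07555280e-01,  1.50763997e+00,  3.60969180e-05,
        1.32837968e+00, -7.35110134e-02]), 'qvel': array([0.00035527, 0.00011882, 0.00074665, 0.00157659, 0.00029577,
       0.00045046]), 'joint_efforts': array([ 6.29118313e-04, -4.57551992e+01, -2.51915824e+01, -9.13941426e-05,
        1.32555014e-02,  2.73705888e-05]), 'ee_pos': array([ 137.01539418, -557.76189177,  238.40376057]), 'tcp_rot': array([[-2.95574817e-04,  2.38499848e-01, -9.71142490e-01],
       [ 1.96043044e-03, -9.71140528e-01, -2.38499963e-01],
       [-9.99998035e-01, -1.97435188e-03, -1.80517678e-04]]), 'contact_force': array([0.09308026, 0.25431507, 0.59054436]), 'ft_torque': array([-0.03716092,  0.02093837,  0.03599814]), 'width': 84.85933708408602}
scene [[497.81095699   0.         323.33115367]
 [  0.         497.81095699 204.60309306]
 [  0.           0.           1.        ]] [1303.42932989  712.0620356   764.33306037] [[-0.6747354   0.39888329 -0.62098652]
 [ 0.73805387  0.36130899 -0.56985288]
 [-0.00293678 -0.84282141 -0.53818532]]
scene rod_mid 0.82 [ 389. -448.   21.] [251. 156.]
scene rod_mid 0.76 [ 530. -324.   23.] [242. 185.]
scene rod_mid 0.63 [ 305. -266.   18.] [309. 166.]
scene cradle 0.59 [584. -26.   4.] [301. 238.]
scene seat 0.57 [586. -28.   5.] [300. 238.]
scene seat 0.56 [583. -34.  40.] [299. 226.]
scene slim_mid 0.69 [546. 253.  13.] [400. 277.]
scene slim_mid 0.39 [581. -29.   1.] [301. 239.]
side [[445.15334728   0.         320.37229067]
 [  0.         445.15334728 201.12928064]
 [  0.           0.           1.        ]] [-202.80779786  635.08204472  692.20736414] [[-0.72102909 -0.39301831  0.57066072]
 [-0.6927987   0.39449606 -0.60365787]
 [ 0.01212519 -0.83060789 -0.55672571]]
side cradle 0.89 [580. -31.  -3.] [280. 204.]
side seat 0.56 [585. -25.  41.] [277. 190.]
side slim_mid 0.8 [548. 248.  13.] [200. 251.]
```

View pics/scene0.png

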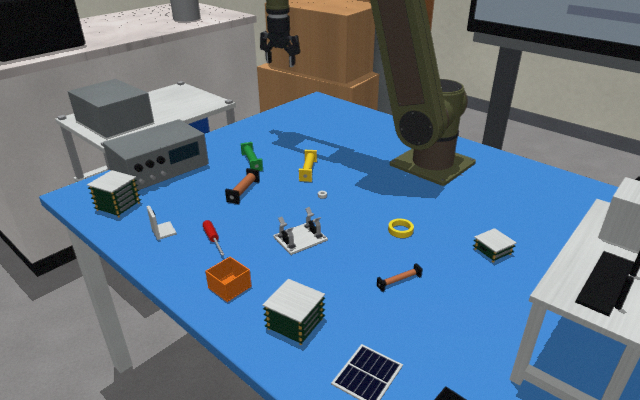

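View pics/side0.png

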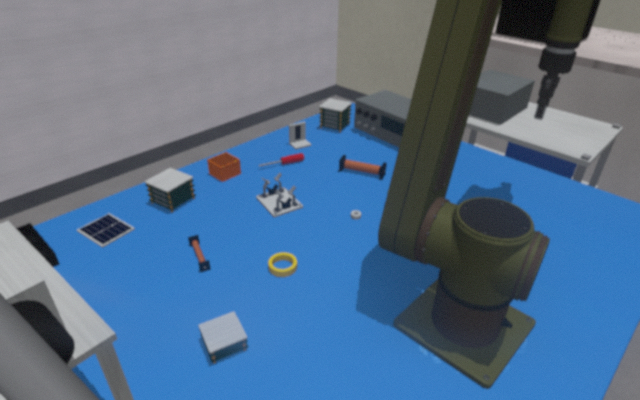

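```bash
python3 - <<'E'
import cv2
im=cv2.imread('pics/scene0.png')[125:265,200:360]
cv2.imwrite('pics/crop0.png',cv2.resize(im,None,fx=4.2,fy=4.2,interpolation=cv2.INTER_CUBIC)[:590])
E
```

```text
(no output)
```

View pics/crop0.png

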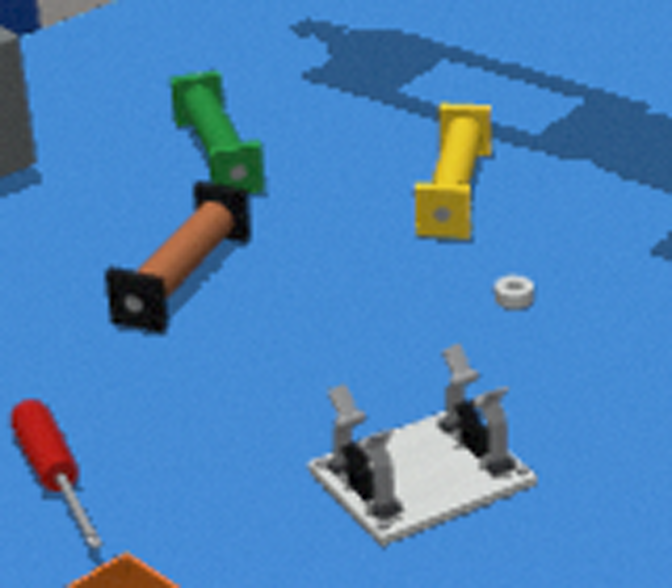

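The thick copper rod with black blocks is at scene pixel (242,185). Things that could be taken for it:
- the green look-alike at (251,156)
- the yellow look-alike at (309,166)
- the slim copper rod at (400,277)

By colour and thickness I choose (242,185), and the crop confirms it. The cradle is at (300,238). Next I measure the poses from depth.

```bash
python3 - <<'E'
from h import *
for n,ctr,cr in [('scene',(242,185),(300,238)),('side',(362,167),(280,203))]:
    c=dict(np.load(n+'0.npz')); W=cloud(c); im=c['image'].astype(int)
    hsv=cv2.cvtColor(c['image'],cv2.COLOR_RGB2HSV)
    v,u=np.mgrid[0:400,0:640]
    near=(abs(u-ctr[0])<35)&(abs(v-ctr[1])<30)&(c['range_z']>0)
    notblue=~((hsv[...,0]>95)&(hsv[...,0]<125)&(hsv[...,1]>110))
    cop=near&((hsv[...,0]<15)|(hsv[...,0]>170))&(hsv[...,1]>90)
    blk=near&(im.max(-1)<60)
    for nm,m in [('cop',cop),('blk',blk)]:
        P=W[m]; P=P[(P[:,2]>3)&(P[:,2]<60)]
        xy=P[:,:2]; mu=np.median(xy,0); L=cv2.fitLine(xy.astype(np.float32),cv2.DIST_HUBER,0,.01,.01).ravel()
        t=(xy-mu)@L[:2]
        print(n,nm,len(P),mu.round(1),'dir',L[:2].round(3),np.degrees(np.arctan2(L[1],L[0])).round(1),'pt',L[2:].round(1),'ext',np.percentile(t,[1,99]).round(), 'mid',(mu+L[:2]*np.percentile(t,[1,99]).mean()).round(1),'z',np.percentile(P[:,2],[2,50,98]).round(1))
    # cradle plate
    near=(abs(u-cr[0])<45)&(abs(v-cr[1])<40)&(c['range_z']>0)
    m=near&notblue&(W[...,2]>5)&(W[...,2]<11)&(im.min(-1)>120)
    P=W[m][:,:2].astype(np.float32); k=cv2.minAreaRect(P); print(n,'plate',len(P),k)
    m=near&notblue&(W[...,2]>35)&(W[...,2]<80); P=W[m]; print('clips',len(P),P.mean(0).round(1),P[:,2].max().round())
    lab=cv2.kmeans(P[:,:2].astype(np.float32),2,None,(3,50,.1),5,cv2.KMEANS_PP_CENTERS); print(lab[2].round(1))
    m=near&(W[...,2]<3)&~notblue; print('mat z',np.median(W[m][:,2]).round(1))
s=bot.observe(); 
E
```

```text
scene cop 216 [ 524.5 -315.9] dir [0.923 0.384] 22.6 pt [ 521.5 -315.6] ext [-57.  68.] mid [ 529.4 -313.9] z [17.9 32.9 39.8]
scene blk 241 [ 585.8 -305. ] dir [0.945 0.326] 19.0 pt [ 536.6 -312.4] ext [-129.   13.] mid [ 531.  -323.9] z [ 4.8 29.2 43.5]
scene plate 468 ((583.8275756835938, -29.735610961914062), (95.06877899169922, 110.93902587890625), 75.94071197509766)
clips 242 [585.1 -29.6  53. ] 71.0
[[623.8 -38.1]
 [545.7 -21.1]]
mat z 1.4
side cop 195 [ 520.8 -313.7] dir [0.923 0.386] 22.7 pt [ 522.5 -312.3] ext [-49.  54.] mid [ 523.1 -312.8] z [19.5 27.9 33.5]
side blk 66 [ 464.9 -326.7] dir [0.934 0.356] 20.9 pt [ 505.1 -312.3] ext [-10. 123.] mid [ 517.7 -306.5] z [14.2 28.3 40.1]
side plate 384 ((579.7326049804688, -28.410442352294922), (90.80369567871094, 107.68731689453125), 74.60137176513672)
clips 139 [578.4 -25.7  52.7] 69.0
[[628.7 -38.2]
 [542.4 -16.7]]
mat z -1.0
```

Call:
{"api": "carry_out", "payload": {"motion": [{"grip": 0, "travel": [0, -12, -37]}, {"grip": 0, "travel": [0, -12, -37]}, {"grip": 0, "travel": [0, -12, -37]}, {"grip": 0, "travel": [0, -12, -37]}, {"grip": 0, "travel": [0, -12, -37]}, {"grip": 0, "travel": [0, -12, -37]}, {"grip": 0, "travel": [0, -12, -37]}, {"grip": 0, "travel": [0, -12, -37]}], "newtons": 60}}

```text
invalid input
```

```bash
cat >> h.py <<'E'
def plan(pos,yaxis_deg):
    s=bot.observe();R=np.array(s['tcp_rot']);p=np.array(s['ee_pos'])
    ya=np.degrees(np.arctan2(R[1,1],R[0,1]));d=(yaxis_deg-ya+90)%180-90
    print('t',round(s['clock'],2),'pos',p.round(1),'yaw y',ya.round(1),'down',R[:,0].round(3),'F',np.array(s['contact_force']).round(1),'w',round(s['width'],1),'q6',round(s['qpos'][5],2))
    print('tool delta',(R.T@(np.array(pos)-p)).round(1),'spin',(-np.radians(d)).round(3))
E
python3 -c "
from h import *
plan([524,-315,200],-67.4)"
```

```text
t 0.5 pos [ 137.1 -558.4  239.3] yaw y -76.2 down [-0.  0. -1.] F [ 0.8 -0.3  0.2] w 85.3 q6 -0.07
tool delta [  39.3 -144.1 -433.8] spin -0.154
```

Call:
{"api": "carry_out", "payload": {"motion": [{"grip": 0, "travel": [0, -12, -37], "spin": -0.02}, {"grip": 0, "travel": [0, -12, -37], "spin": -0.02}, {"grip": 0, "travel": [0, -12, -37], "spin": -0.02}, {"grip": 0, "travel": [0, -12, -37], "spin": -0.02}, {"grip": 0, "travel": [0, -12, -37], "spin": -0.02}, {"grip": 0, "travel": [0, -12, -37], "spin": -0.02}, {"grip": 0, "travel": [0, -12, -37], "spin": -0.02}, {"grip": 0, "travel": [0, -12, -37], "spin": 0}], "newtons": 60}}

```text
clock: 1.17
ee_pos: [392.9, -378.8, 238.6]
tcp_rot: [[-0.001, 0.363, -0.932], [-0.008, -0.932, -0.363], [-1.0, 0.007, 0.004]]
contact_force: [1.1, -0.0, -0.3]
width: 85.3
```

```bash
python3 -c "
from h import *
plan([524,-315,200],-67.4)"
```

```text
t 1.17 pos [ 392.9 -378.8  238.6] yaw y -68.7 down [-0.001 -0.008 -1.   ] F [ 1.1 -0.  -0.3] w 85.3 q6 0.36
tool delta [  37.9  -12.1 -145.5] spin -0.023
```

Call:
{"api": "carry_out", "payload": {"motion": [{"grip": 0, "travel": [6, -3, -32], "spin": -0.01}, {"grip": 0, "travel": [6, -3, -32], "spin": -0.01}, {"grip": 0, "travel": [6, -3, -32], "spin": 0}, {"grip": 0, "travel": [6, -3, -32], "spin": 0}, {"grip": 0, "travel": [6, 0, -18], "spin": 0}, {"grip": 0, "travel": [0, 0, 0], "spin": 0}]}}

```text
clock: 1.67
ee_pos: [536.3, -302.4, 208.7]
tcp_rot: [[0.006, 0.39, -0.921], [-0.009, -0.921, -0.39], [-1.0, 0.01, -0.002]]
contact_force: [-0.6, -0.5, 0.0]
width: 85.4
```

```bash
python3 - <<'E'
from h import *
plan([524,-315,200],-67.4)
s=bot.observe(); c=eyes.read_camera('wrist'); save(c['image'],'w1.png'); print(c['mtx'],np.array(c['T_tool_cam']).round(3))
np.savez('w1.npz',**{k:np.array(c[k]) for k in ['image','range_z','mtx','T_tool_cam']},R=s['tcp_rot'],p=s['ee_pos'])
E
```

```text
t 1.67 pos [ 536.3 -302.4  208.7] yaw y -67.0 down [ 0.006 -0.009 -1.   ] F [-0.6 -0.5  0. ] w 85.4 q6 0.59
tool delta [ 8.8  6.7 16.3] spin 0.007
[[309.70691629   0.         319.06280119]
 [  0.         309.70691629 198.03549441]
 [  0.           0.           1.        ]] [[ 1.00000e-03 -2.88000e-01  9.58000e-01 -1.33995e+02]
 [ 1.00000e+00  0.00000e+00 -1.00000e-03 -7.80000e-01]
 [-0.00000e+00  9.58000e-01  2.88000e-01 -7.27210e+01]
 [ 0.00000e+00  0.00000e+00  0.00000e+00  1.00000e+00]]
```

View pics/w1.png

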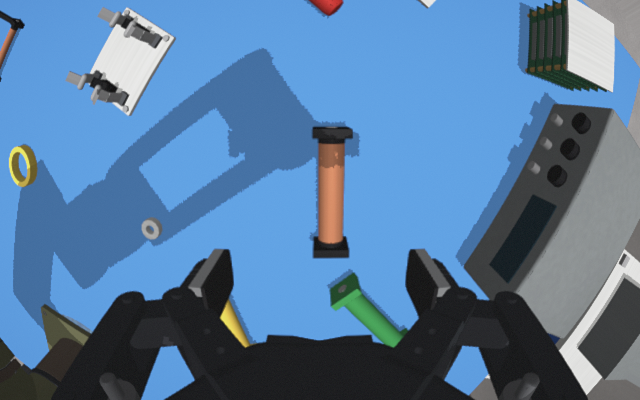

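The wrist view shows the copper rod centred at (331,190), with the green look-alike beyond its near end at (360,310). The jaws line up with the rod. I refine the pose from wrist depth.

```bash
cat >> h.py <<'E'
def wcloud(c,R,p):
    K=np.array(c['mtx']);z=c['range_z'];v,u=np.mgrid[0:400,0:640].astype(float)
    dx=u-K[0,2];dy=v-K[1,2];r=np.hypot(dx,dy)+1e-9;th=r/K[0,0];t=np.tan(np.minimum(th,1.5))
    P=np.stack([dx/r*t*z,dy/r*t*z,z],-1);T=np.array(c['T_tool_cam'])
    return (P@T[:3,:3].T+T[:3,3])@np.array(R).T+np.array(p)
E
cat > rodm.py <<'E'
from h import *
def rod(c,R,p):
    W=wcloud(c,R,p);hsv=cv2.cvtColor(c['image'],cv2.COLOR_RGB2HSV);im=c['image'].astype(int)
    v,u=np.mgrid[0:400,0:640]
    near=(abs(u-331)<30)&(v>120)&(v<262)&(c['range_z']>0)
    cop=near&((hsv[...,0]<15)|(hsv[...,0]>170))&(hsv[...,1]>90)
    P=W[cop];top=P[P[:,2]>P[:,2].max()-8]
    L=cv2.fitLine(P[:,:2].astype(np.float32),cv2.DIST_HUBER,0,.01,.01).ravel();d=L[:2]
    print('cop',len(P),'deg',np.degrees(np.arctan2(d[1],d[0])).round(1),'zmax',np.percentile(P[:,2],98).round(1))
    nrm=np.array([-d[1],d[0]]);t=P[:,:2]@d;n=P[:,:2]@nrm
    print('barrel ext',np.percentile(t,[.5,99.5]).round(1),'n',np.percentile(n,[1,99]).round(1))
    m=near&(W[...,2]>36)&(W[...,2]<46)&(im.max(-1)<70);B=W[m];tb=B[:,:2]@d;nb=B[:,:2]@nrm;mid=np.median(t)
    for sgn in (-1,1):
        k=sgn*(tb-mid)>0; print('blk',k.sum(),np.percentile(tb[k],[1,99]).round(1),np.percentile(nb[k],[1,99]).round(1))
    cm=d*np.percentile(t,[.5,99.5]).mean()+nrm*np.percentile(n,[1,99]).mean();print('centre',cm.round(1))
    mat=near&~cop&(hsv[...,0]>95)&(hsv[...,0]<125)&(hsv[...,1]>110)
    print('mat z',np.median(W[mat][:,2]).round(1))
if __name__=='__main__':
    c=dict(np.load('w1.npz'));rod(c,c['R'],c['p'])
    W=wcloud(c,c['R'],c['p']);v,u=np.mgrid[0:400,0:640]
    im=c['image'].astype(int)
    m=(u>75)&(u<180)&(v<120)&(W[...,2]>4)&(W[...,2]<13)&(im.min(-1)>120)
    print('plate',cv2.minAreaRect(W[m][:,:2].astype(np.float32)),np.median(W[m][:,2]))
E
python3 rodm.py
```

```text
cop 2373 deg 22.9 zmax 34.3
barrel ext [304.8 413. ] n [-512.6 -487.9]
blk 274 [291.4 300.2] [-518.7 -482.5]
blk 390 [419.8 429.6] [-519.1 -481.9]
centre [ 525.2 -321.3]
mat z -0.6
plate ((581.5276489257812, -29.76754379272461), (90.88726806640625, 110.41791534423828), 75.84891510009766) 7.604897042050538
```

```bash
python3 -c "
from h import *
plan([526.8,-320.7,70],-67.1)"
```

```text
t 1.72 pos [ 535.  -303.   209.1] yaw y -67.0 down [ 0.005 -0.009 -1.   ] F [ 0.2 -0.3 -0.5] w 85.0 q6 0.59
tool delta [139.3  11.7  14.6] spin 0.001
```

Call:
{"api": "carry_out", "payload": {"motion": [{"grip": 0, "travel": [20, 4, 5], "spin": 0}, {"grip": 0, "travel": [25, 4, 5], "spin": 0}, {"grip": 0, "travel": [25, 3, 4], "spin": 0}, {"grip": 0, "travel": [25, 1, 1], "spin": 0}, {"grip": 0, "travel": [20, 0, 0], "spin": 0}, {"grip": 0, "travel": [15, 0, 0], "spin": 0}, {"grip": 0, "travel": [0, 0, 0], "spin": 0}]}}

```text
clock: 2.3
ee_pos: [522.7, -328.0, 80.2]
tcp_rot: [[0.008, 0.389, -0.921], [-0.017, -0.921, -0.389], [-1.0, 0.019, -0.001]]
contact_force: [-0.6, 0.4, -0.5]
width: 85.6
```

```bash
python3 - <<'E'
from h import *
plan([526.8,-320.7,12],-67.1)
s=bot.observe(); c=eyes.read_camera('wrist'); save(c['image'],'w2.png')
np.savez('w2.npz',**{k:np.array(c[k]) for k in ['image','range_z','mtx','T_tool_cam']},R=s['tcp_rot'],p=s['ee_pos'])
E
```

```text
t 2.3 pos [ 522.7 -328.    80.2] yaw y -67.1 down [ 0.008 -0.017 -1.   ] F [-0.6  0.4 -0.5] w 85.6 q6 0.55
tool delta [68.1 -6.4 -6.6] spin -0.0
```

View pics/w2.png

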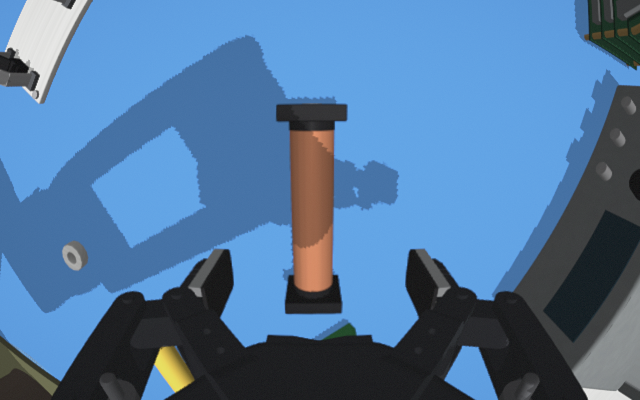

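The rod (312,210) lies between the open pads, aligned, with clear mat on both sides. I lower.

Call:
{"api": "carry_out", "payload": {"motion": [{"grip": 0, "travel": [10, -4, -4], "spin": 0}, {"grip": 0, "travel": [15, -3, -3], "spin": 0}, {"grip": 0, "travel": [15, 0, 0], "spin": 0}, {"grip": 0, "travel": [14, 0, 0], "spin": 0}, {"grip": 0, "travel": [8, 0, 0], "spin": 0}, {"grip": 0, "travel": [0, 0, 0], "spin": 0}]}}

```text
clock: 2.85
ee_pos: [531.2, -324.7, 24.7]
tcp_rot: [[0.022, 0.385, -0.923], [-0.027, -0.922, -0.386], [-0.999, 0.033, -0.009]]
contact_force: [0.0, 0.2, 0.2]
width: 85.5
```

```bash
python3 - <<'E'
from h import *
plan([526.8,-320.7,12],-67.1)
E
```

```text
t 2.85 pos [ 531.2 -324.7   24.7] yaw y -67.3 down [ 0.022 -0.027 -0.999] F [0.  0.2 0.2] w 85.5 q6 0.57
tool delta [12.5 -5.8  2.6] spin -0.004
```

Call:
{"api": "carry_out", "payload": {"motion": [{"grip": 0, "travel": [6, -3, 1], "spin": 0}, {"grip": 0, "travel": [5, -3, 1], "spin": 0}, {"grip": 0, "travel": [0, 0, 0], "spin": 0}]}}

```text
clock: 3.1
ee_pos: [528.4, -320.8, 15.0]
tcp_rot: [[0.025, 0.385, -0.923], [-0.03, -0.922, -0.386], [-0.999, 0.037, -0.012]]
contact_force: [-0.3, 0.3, 0.7]
width: 85.5
```

```bash
python3 - <<'E'
from h import *
plan([526.8,-320.7,12],-67.1)
E
```

```text
t 3.1 pos [ 528.4 -320.8   15. ] yaw y -67.3 down [ 0.025 -0.03  -0.999] F [-0.3  0.3  0.7] w 85.5 q6 0.58
tool delta [ 3.  -0.8  1.4] spin -0.004
```

Call:
{"api": "carry_out", "payload": {"motion": [{"grip": 0, "travel": [3, 0, 1], "spin": 0}, {"grip": 0, "travel": [1, 0, 0], "spin": 0}, {"grip": 120, "travel": [0, 0, 0], "spin": 0}, {"grip": 200, "travel": [0, 0, 0], "spin": 0}, {"grip": 255, "travel": [0, 0, 0], "spin": 0}, {"grip": 255, "travel": [0, 0, 0], "spin": 0}, {"grip": 255, "travel": [0, 0, 0], "spin": 0}, {"grip": 255, "travel": [0, 0, 0], "spin": 0}], "newtons": 80}}

```text
clock: 3.77
ee_pos: [528.6, -322.0, 13.0]
tcp_rot: [[0.028, 0.385, -0.923], [-0.032, -0.922, -0.386], [-0.999, 0.04, -0.014]]
contact_force: [0.2, -0.8, 0.2]
width: 25.5
```

```bash
python3 - <<'E'
from h import *
plan([526.8,-320.7,150],-67.1)
E
```

```text
t 3.77 pos [ 528.6 -322.    13. ] yaw y -67.3 down [ 0.028 -0.032 -0.999] F [ 0.2 -0.8  0.2] w 25.5 q6 0.57
tool delta [-137.     3.6   -0.8] spin -0.004
```

Call:
{"api": "carry_out", "payload": {"motion": [{"grip": 255, "travel": [0, 0, 0], "spin": 0}, {"grip": 255, "travel": [-6, 0, 0], "spin": 0}, {"grip": 255, "travel": [-10, 0, 0], "spin": 0}, {"grip": 255, "travel": [-14, 0, 0], "spin": 0}, {"grip": 255, "travel": [-14, 0, 0], "spin": 0}, {"grip": 255, "travel": [0, 0, 0], "spin": 0}], "newtons": 80}}

```text
clock: 4.27
ee_pos: [525.2, -319.1, 57.8]
tcp_rot: [[0.023, 0.385, -0.923], [-0.028, -0.922, -0.386], [-0.999, 0.034, -0.01]]
contact_force: [-0.0, -1.4, -1.9]
width: 25.6
```

```bash
python3 - <<'E'
from h import *
plan([526.8,-320.7,150],-67.1)
s=bot.observe(); c=eyes.read_camera('wrist'); save(c['image'],'w3.png')
np.savez('w3.npz',**{k:np.array(c[k]) for k in ['image','range_z','mtx','T_tool_cam']},R=s['tcp_rot'],p=s['ee_pos'])
c=eyes.read_camera('side'); save(cv2.resize(c['image'][110:210,300:460],None,fx=5,fy=5),'s3.png')
E
```

```text
t 4.27 pos [ 525.2 -319.1   57.8] yaw y -67.3 down [ 0.023 -0.028 -0.999] F [-0.  -1.4 -1.9] w 25.6 q6 0.57
tool delta [-92.1   5.3  -1.8] spin -0.004
```

View pics/w3.png

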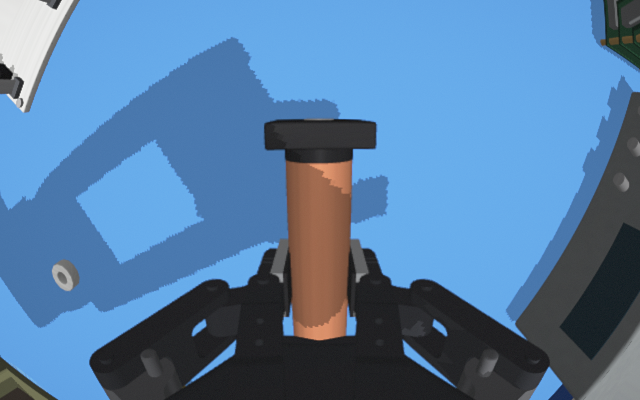

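View pics/s3.png

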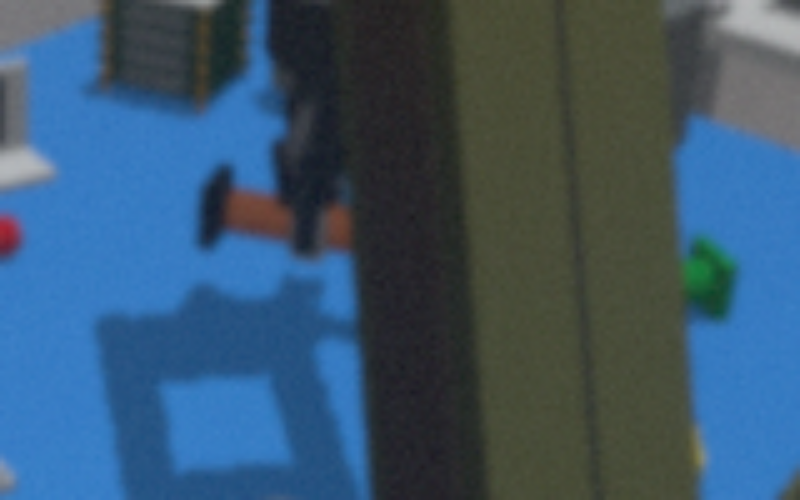

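The rod is gripped and lifted level: wrist view barrel (320,250), far block (320,133). I move up and over the cradle while turning.

Call:
{"api": "carry_out", "payload": {"motion": [{"grip": 255, "travel": [-25, 0, 0], "spin": 0}, {"grip": 255, "travel": [-25, 0, 0], "spin": 0}, {"grip": 255, "travel": [-25, 0, 0], "spin": 0}, {"grip": 255, "travel": [-20, 0, 0], "spin": 0.04}, {"grip": 255, "travel": [0, 0, 0], "spin": 0.08}, {"grip": 255, "travel": [0, 0, 0], "spin": 0.08}, {"grip": 255, "travel": [0, 0, 0], "spin": 0.08}, {"grip": 255, "travel": [0, 0, 0], "spin": 0.08}]}}

```text
clock: 5.03
ee_pos: [517.5, -312.7, 147.5]
tcp_rot: [[0.008, 0.021, -1.0], [-0.018, -1.0, -0.021], [-1.0, 0.018, -0.008]]
contact_force: [-0.4, 0.9, -3.0]
width: 25.5
```

```bash
python3 - <<'E'
from h import *
plan([581.5,-29.8,150],-104.15)
E
```

```text
t 5.03 pos [ 517.5 -312.7  147.5] yaw y -88.8 down [ 0.008 -0.018 -1.   ] F [-0.4  0.9 -3. ] w 25.5 q6 0.95
tool delta [  -7.  -281.4  -70. ] spin 0.268
```

Call:
{"api": "carry_out", "payload": {"motion": [{"grip": 255, "travel": [0, -20, -6], "spin": 0}, {"grip": 255, "travel": [0, -35, -9], "spin": 0}, {"grip": 255, "travel": [0, -38, -9], "spin": 0}, {"grip": 255, "travel": [0, -38, -9], "spin": 0}, {"grip": 255, "travel": [0, -38, -9], "spin": 0}, {"grip": 255, "travel": [0, -35, -8], "spin": 0.03}, {"grip": 255, "travel": [0, -20, -4], "spin": 0.06}, {"grip": 255, "travel": [0, 0, 0], "spin": 0.06}]}}

```text
clock: 5.7
ee_pos: [566.4, -81.3, 135.2]
tcp_rot: [[-0.002, -0.146, -0.989], [-0.015, -0.989, 0.146], [-1.0, 0.015, -0.001]]
contact_force: [-0.4, -0.1, -1.8]
width: 25.8
```

```bash
python3 - <<'E'
from h import *
plan([581.5,-29.8,150],-104.15)
E
```

```text
t 5.7 pos [566.4 -81.3 135.2] yaw y -98.4 down [-0.002 -0.015 -1.   ] F [-0.4 -0.1 -1.8] w 25.8 q6 1.52
tool delta [-15.6 -52.9  -7.4] spin 0.1
```

Call:
{"api": "carry_out", "payload": {"motion": [{"grip": 255, "travel": [-5, -14, -3], "spin": 0.04}, {"grip": 255, "travel": [-5, -16, -4], "spin": 0.04}, {"grip": 255, "travel": [-5, -14, -4], "spin": 0.02}, {"grip": 255, "travel": [0, -6, -1], "spin": 0}, {"grip": 255, "travel": [0, 0, 0], "spin": 0}, {"grip": 255, "travel": [0, 0, 0], "spin": 0}]}}

```text
clock: 6.2
ee_pos: [583.8, -28.5, 143.0]
tcp_rot: [[-0.015, -0.244, -0.97], [-0.014, -0.97, 0.244], [-1.0, 0.017, 0.011]]
contact_force: [-0.7, -0.1, -2.6]
width: 25.5
```

```bash
python3 - <<'E'
from h import *
plan([581.5,-29.8,150],-104.15)
s=bot.observe(); c=eyes.read_camera('wrist'); save(c['image'],'w4.png')
np.savez('w4.npz',**{k:np.array(c[k]) for k in ['image','range_z','mtx','T_tool_cam']},R=s['tcp_rot'],p=s['ee_pos'])
c=eyes.read_camera('scene'); save(cv2.resize(c['image'][150:270,220:380],None,fx=4.5,fy=4.5),'s4.png')
np.savez('sc4.npz',**{k:np.array(c[k]) for k in ['image','range_z','mtx','origin','attitude']})
c=eyes.read_camera('side'); save(cv2.resize(c['image'][130:250,200:360],None,fx=4.5,fy=4.5),'sd4.png')
np.savez('sd4.npz',**{k:np.array(c[k]) for k in ['image','range_z','mtx','origin','attitude']})
E
```

```text
t 6.2 pos [583.8 -28.5 143. ] yaw y -104.1 down [-0.015 -0.014 -1.   ] F [-0.7 -0.1 -2.6] w 25.5 q6 1.71
tool delta [-6.9  2.   2. ] spin 0.0
```

View pics/w4.png

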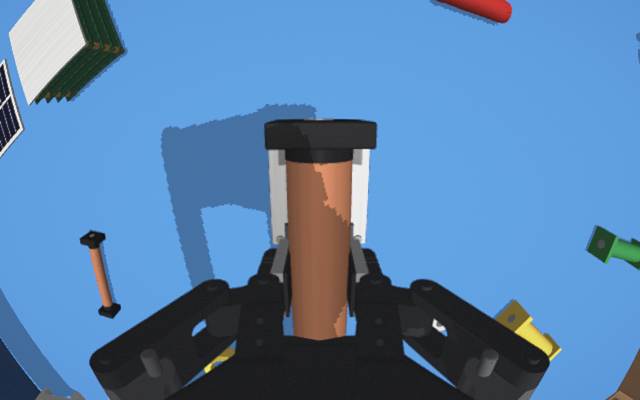

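View pics/s4.png

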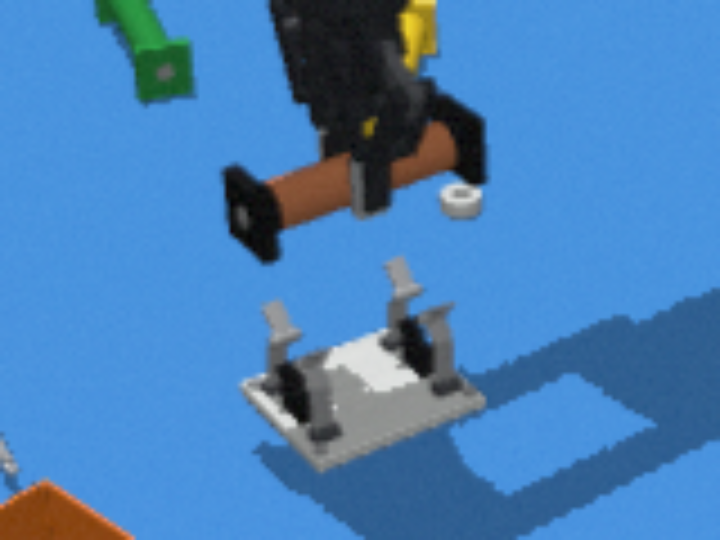

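View pics/sd4.png

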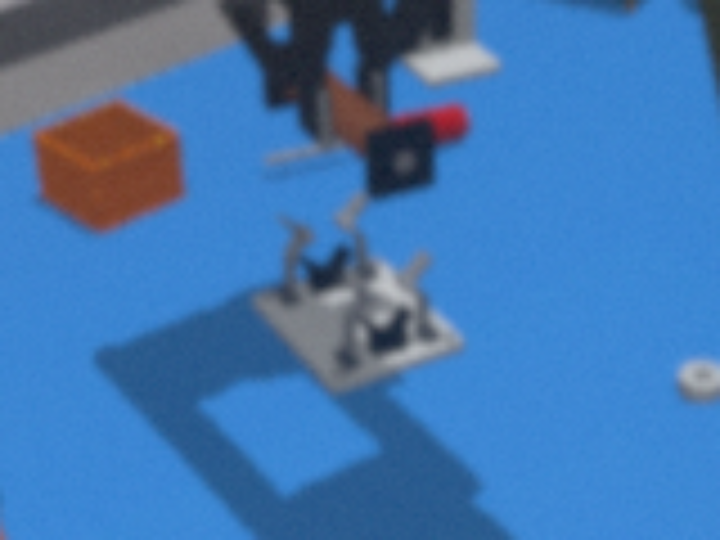

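The rod hangs above the cradle, aligned with it: wrist far block (320,135), plate visible on both sides at (278,200) and (360,200). I measure the offset of the rod from the clips.

```bash
cat > fit.py <<'E'
from h import *
import sys
def go(f):
    c=dict(np.load(f));Wt=wcloud(c,np.eye(3),np.zeros(3));im=c['image'].astype(int);hsv=cv2.cvtColor(c['image'],cv2.COLOR_RGB2HSV)
    v,u=np.mgrid[0:400,0:640];near=(abs(u-320)<65)&(v>100)&(v<345)&(c['range_z']>0)
    cop=near&((hsv[...,0]<15)|(hsv[...,0]>170))&(hsv[...,1]>90)&(abs(u-320)<45)
    P=Wt[cop];  # tool frame; axis ~ z ; top -> min x
    zs=np.linspace(P[:,2].min()+3,P[:,2].max()-3,8);rows=[]
    for a,b in zip(zs[:-1],zs[1:]):
        k=P[(P[:,2]>=a)&(P[:,2]<b)]; 
        if len(k)>20: rows.append([(a+b)/2,np.percentile(k[:,0],3),np.percentile(k[:,1],[2,98]).mean(),np.ptp(np.percentile(k[:,1],[2,98]))])
    rows=np.array(rows);print('z, xtop, ymid, wid\n',rows.round(1))
    blk=near&(im.max(-1)<60)&(v<165);B=Wt[blk];B=B[(B[:,0]<40)]
    print('blk x',np.percentile(B[:,0],[1,99]).round(1),'y',np.percentile(B[:,1],[1,99]).round(1),'z',np.percentile(B[:,2],[1,50,99]).round(1), 'pitch', np.polyfit(rows[:,0],rows[:,1],1).round(3),'yaw',np.polyfit(rows[:,0],rows[:,2],1).round(3))
    W=Wt@c['R'].T+c['p'];pl=(abs(u-320)<70)&(im.min(-1)>110)&(W[...,2]<14)&(W[...,2]>3)&(v>100)
    Q=Wt[pl];print('plate px',pl.sum(),'y',np.percentile(Q[:,1],[.5,99.5]).round(1),'z',np.percentile(Q[:,2],[.5,99.5]).round(1))
    for s,nm in((-1,'L'),(1,'R')):
        k=Q[s*Q[:,1]>0]; print(nm,len(k),np.percentile(k[:,1],[1,99]).round(1))
go(sys.argv[1])
E
python3 fit.py w4.npz
python3 - <<'E'
from h import *
for n in ['sc4','sd4']:
    c=dict(np.load(n+'.npz'));W=cloud(c);hsv=cv2.cvtColor(c['image'],cv2.COLOR_RGB2HSV);im=c['image'].astype(int)
    rough=np.array([582,-29.]);dd=np.hypot(W[...,0]-582,W[...,1]+29)
    m=(dd<85)&(W[...,2]>110)&(W[...,2]<185)&((hsv[...,0]<15)|(hsv[...,0]>170))&(hsv[...,1]>90)
    P=W[m];L=cv2.fitLine(P.astype(np.float32),cv2.DIST_HUBER,0,.01,.01).ravel();print(n,len(P),L.round(3),np.degrees(np.arctan2(L[1],L[0])).round(1),np.percentile(P[:,2],[2,98]).round(1))
    a=np.array([.9697,-.2445]);nn=np.array([.2445,.9697])
    m=(dd<85)&(W[...,2]>110)&(W[...,2]<185)&(im.max(-1)<55);B=W[m]; t=(B[:,:2]-rough)@a;print('black t',np.percentile(t,[1,99]).round(1))
E
```

```text
z, xtop, ymid, wid
 [[-42.9 -20.5  -0.6  24.8]
 [-30.9 -20.6  -0.4  25. ]
 [-18.9 -20.8  -0.5  25.4]
 [ -6.8 -21.   -0.3  25.2]
 [  5.2 -21.   -0.4  24.9]
 [ 17.3 -21.2  -0.3  25.1]
 [ 29.3 -21.2  -0.3  24.9]]
blk x [-27.2 -11.7] y [-18.9  18.9] z [-67.6 -61.7 -52.1] pitch [-1.1000e-02 -2.0956e+01] yaw [ 0.004 -0.379]
plate px 2627 y [-45.6  44.1] z [-35.1  53.3]
L 1338 [-45.6 -30.3]
R 1289 [29.  44.1]
sc4 320 [ 9.66000e-01 -2.60000e-01  8.00000e-03  5.89166e+02 -1.89990e+01
  1.57904e+02] -15.1 [143.9 168.3]
black t [-65.6  72. ]
sd4 78 [ 9.68000e-01 -2.50000e-01 -2.60000e-02  5.64064e+02 -1.78750e+01
  1.61606e+02] -14.5 [155.  169.4]
black t [-72.8  62.8]
```

Call:
{"api": "carry_out", "payload": {"motion": [{"grip": 255, "travel": [8, 1, 0], "spin": 0}, {"grip": 255, "travel": [14, 1, 0], "spin": 0}, {"grip": 255, "travel": [14, 0, 0], "spin": 0}, {"grip": 255, "travel": [14, 0, 0], "spin": 0}, {"grip": 255, "travel": [12, 0, 0], "spin": 0}, {"grip": 255, "travel": [6, 0, 0], "spin": 0}, {"grip": 255, "travel": [0, 0, 0], "spin": 0}], "newtons": 100}}

```text
clock: 6.93
ee_pos: [580.4, -38.1, 70.7]
tcp_rot: [[-0.014, -0.251, -0.968], [-0.016, -0.968, 0.251], [-1.0, 0.019, 0.01]]
contact_force: [0.6, 0.0, -2.6]
width: 25.0
```

```bash
cat > chk.py <<'E'
from h import *
import sys
s=bot.observe();R=np.array(s['tcp_rot']);p=np.array(s['ee_pos'])
off=np.array([-7,-.4,1.3]);rc=p+R@off;ax=R@np.array([-.011,.004,1]);
z=float(sys.argv[1])
print('t',round(s['clock'],2),'tcp',p.round(1),'rod',rc.round(1),'yaw',np.degrees(np.arctan2(-ax[1],-ax[0])).round(1),'pitch',ax[2].round(3),'down',R[:,0].round(3),'F',np.array(s['contact_force']).round(1),'w',round(s['width'],1))
print('tool delta to rod target z=',z,(R.T@(np.array([581.5,-29.8,z])-rc)).round(1),'spin',(-np.radians(-14.15-np.degrees(np.arctan2(-ax[1],-ax[0])))).round(3))
E
python3 chk.py 63
```

```text
t 6.93 tcp [580.4 -38.1  70.7] rod [579.3 -37.3  77.7] yaw -14.3 pitch 0.021 down [-0.014 -0.016 -1.   ] F [ 0.6  0.  -2.6] w 25.0
tool delta to rod target z= 63.0 [14.5 -8.1 -0.3] spin -0.003
```

Call:
{"api": "carry_out", "payload": {"motion": [{"grip": 255, "travel": [0, -4, 0], "spin": 0}, {"grip": 255, "travel": [0, -4, 0], "spin": 0}, {"grip": 255, "travel": [0, 0, 0], "spin": 0}]}}

```text
clock: 7.18
ee_pos: [582.4, -31.0, 70.5]
tcp_rot: [[-0.015, -0.253, -0.967], [-0.016, -0.967, 0.253], [-1.0, 0.019, 0.01]]
contact_force: [0.0, -0.2, -2.7]
width: 25.3
```

```bash
python3 chk.py 63
```

```text
t 7.18 tcp [582.4 -31.   70.5] rod [581.3 -30.2  77.5] yaw -14.5 pitch 0.022 down [-0.015 -0.016 -1.   ] F [ 0.  -0.2 -2.7] w 25.3
tool delta to rod target z= 63.0 [14.5 -0.7 -0.2] spin -0.005
```

```bash
python3 - <<'E'
from h import *
s=bot.observe(); c=eyes.read_camera('wrist'); w=c['image'][90:350,200:440]
np.savez('w5.npz',**{k:np.array(c[k]) for k in ['image','range_z','mtx','T_tool_cam']},R=s['tcp_rot'],p=s['ee_pos'])
c=eyes.read_camera('scene'); a=c['image'][180:270,240:360]
c=eyes.read_camera('side'); b=c['image'][140:230,220:340]
f=lambda x:cv2.resize(x,(400,290))
save(np.vstack([np.hstack([f(a),f(b)]),np.hstack([cv2.resize(w,(400,290)),np.zeros((290,400,3),np.uint8)])]),'m5.png')
E
python3 fit.py w5.npz | tail -4
```

```text
blk x [-27.1 -11.7] y [-18.8  18.9] z [-67.6 -61.6 -52.1] pitch [-1.3000e-02 -2.0911e+01] yaw [ 0.003 -0.344]
plate px 4788 y [-46.8  42.2] z [-54.   35.2]
L 2599 [-46.7 -22.5]
R 2189 [21.4 42.3]
```

View pics/m5.png

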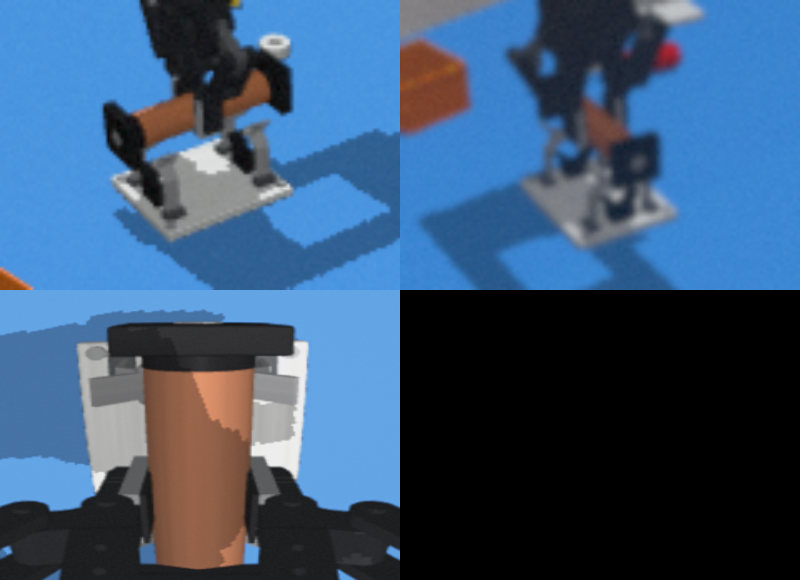

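The rod is centred between the flares: wrist crop barrel at (200,460), leaves on both sides at (118,390) and (275,390), and the end blocks outside the clips. I press down.

Call:
{"api": "carry_out", "payload": {"motion": [{"grip": 255, "travel": [6, -1, 0], "spin": 0}, {"grip": 255, "travel": [6, -1, 0], "spin": 0}, {"grip": 255, "travel": [5, 0, 0], "spin": 0}]}}

```text
clock: 7.58
ee_pos: [584.9, -30.5, 55.6]
tcp_rot: [[-0.008, -0.251, -0.968], [-0.019, -0.968, 0.252], [-1.0, 0.02, 0.003]]
contact_force: [-2.9, -4.9, 12.6]
width: 24.9
```

```bash
python3 chk.py 40
```

```text
t 7.58 tcp [584.9 -30.5  55.6] rod [583.8 -29.7  62.6] yaw -14.4 pitch 0.014 down [-0.008 -0.019 -1.   ] F [-2.9 -4.9 12.6] w 24.9
tool delta to rod target z= 40.0 [22.6  0.3  2.2] spin -0.004
```

Call:
{"api": "carry_out", "payload": {"motion": [{"grip": 255, "travel": [6, 0, 1], "spin": 0}, {"grip": 255, "travel": [6, 0, 1], "spin": 0}, {"grip": 255, "travel": [6, 0, 0], "spin": 0}]}}

```text
clock: 7.83
ee_pos: [588.7, -31.8, 42.8]
tcp_rot: [[0.005, -0.251, -0.968], [-0.022, -0.968, 0.25], [-1.0, 0.02, -0.01]]
contact_force: [-0.1, -0.4, -1.4]
width: 25.4
```

```bash
python3 chk.py 40
```

```text
t 7.83 tcp [588.7 -31.8  42.8] rod [587.5 -31.   49.7] yaw -14.3 pitch 0.001 down [ 0.005 -0.022 -1.   ] F [-0.1 -0.4 -1.4] w 25.4
tool delta to rod target z= 40.0 [9.7 0.2 6.2] spin -0.002
```

Call:
{"api": "carry_out", "payload": {"motion": [{"grip": 255, "travel": [3, 0, 4], "spin": 0}, {"grip": 255, "travel": [4, 0, 4], "spin": 0}, {"grip": 255, "travel": [4, 0, 2], "spin": 0}]}}

```text
clock: 8.08
ee_pos: [580.7, -29.8, 32.5]
tcp_rot: [[0.009, -0.25, -0.968], [-0.023, -0.968, 0.25], [-1.0, 0.02, -0.015]]
contact_force: [-8.9, 0.8, 56.6]
width: 25.3
```

```bash
python3 chk.py 40
```

```text
t 8.08 tcp [580.7 -29.8  32.5] rod [579.4 -28.9  39.4] yaw -14.3 pitch -0.004 down [ 0.009 -0.023 -1.   ] F [-8.9  0.8 56.6] w 25.3
tool delta to rod target z= 40.0 [-0.5  0.3 -2.2] spin -0.002
```

The rod has bottomed at height 39.4 mm with 57 N. I relax, then open the jaws.

Call:
{"api": "carry_out", "payload": {"motion": [{"grip": 255, "travel": [0, 0, 0], "spin": 0}, {"grip": 200, "travel": [0, 0, 0], "spin": 0}, {"grip": 100, "travel": [0, 0, 0], "spin": 0}, {"grip": 60, "travel": [0, 0, 0], "spin": 0}, {"grip": 60, "travel": [0, 0, 0], "spin": 0}, {"grip": 60, "travel": [0, 0, 0], "spin": 0}]}}

```text
clock: 8.58
ee_pos: [577.9, -29.0, 31.9]
tcp_rot: [[0.006, -0.25, -0.968], [-0.022, -0.968, 0.25], [-1.0, 0.02, -0.012]]
contact_force: [-0.2, -0.1, 0.1]
width: 65.4
```

```bash
python3 - <<'E'
from h import *
plan([581,-30,150],-104.15)
c=eyes.read_camera('scene'); a=c['image'][180:270,240:360]
c=eyes.read_camera('side'); b=c['image'][140:230,220:340]
c=eyes.read_camera('wrist'); w=c['image'][90:400,120:520]
f=lambda x:cv2.resize(x,(400,290))
save(np.vstack([np.hstack([f(a),f(b)]),np.hstack([f(w),np.zeros((290,400,3),np.uint8)])]),'m6.png')
E
```

```text
t 8.58 pos [577.9 -29.   31.9] yaw y -104.5 down [ 0.006 -0.022 -1.   ] F [-0.2 -0.1  0.1] w 65.4 q6 1.73
tool delta [-118.     2.5   -4.6] spin -0.006
```

View pics/m6.png

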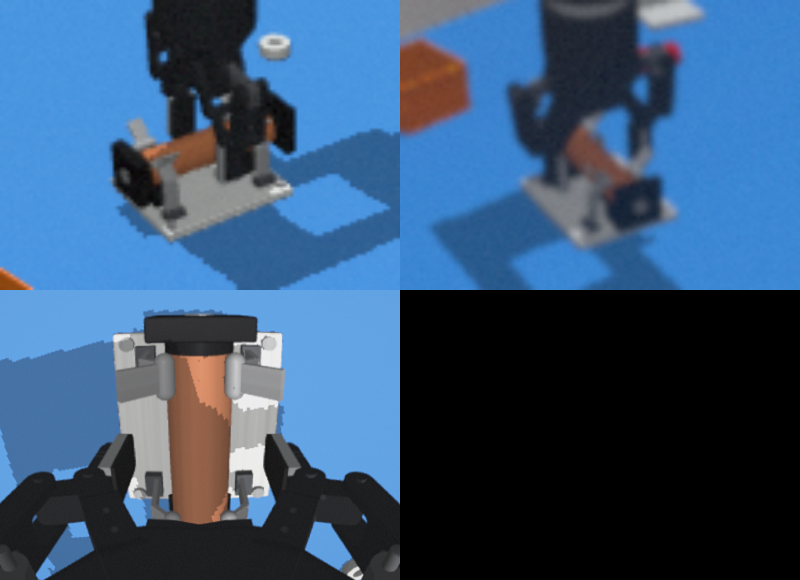

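The rod sits under the noses in both clips (wrist crop noses at (165,375) and (233,375), barrel at (200,430)). The fingers are open and clear of it, so I rise straight up.

Call:
{"api": "carry_out", "payload": {"motion": [{"grip": 40, "travel": [-6, 0, 0], "spin": 0}, {"grip": 40, "travel": [-10, 0, 0], "spin": 0}, {"grip": 40, "travel": [-12, 0, 0], "spin": 0}, {"grip": 40, "travel": [-15, 0, 0], "spin": 0}, {"grip": 40, "travel": [-20, 0, 0], "spin": 0}, {"grip": 40, "travel": [-30, 0, 0], "spin": 0}, {"grip": 40, "travel": [-30, 0, 0], "spin": 0}, {"grip": 40, "travel": [-30, 0, 0], "spin": 0}]}}

```text
clock: 9.4
ee_pos: [572.1, -25.1, 188.5]
tcp_rot: [[-0.008, -0.25, -0.968], [-0.021, -0.968, 0.25], [-1.0, 0.022, 0.003]]
contact_force: [0.7, -0.6, 0.6]
width: 71.9
```

Call:
{"api": "carry_out", "payload": {"motion": [{"grip": 40, "travel": [-30, 0, 20], "spin": 0}, {"grip": 40, "travel": [-20, 0, 30], "spin": 0}, {"grip": 40, "travel": [0, 0, 20], "spin": 0}, {"grip": 40, "travel": [0, 0, 0], "spin": 0}, {"grip": 40, "travel": [0, 0, 0], "spin": 0}]}}

```text
clock: 9.82
ee_pos: [508.6, -6.5, 255.4]
tcp_rot: [[0.017, -0.251, -0.968], [-0.023, -0.968, 0.25], [-1.0, 0.018, -0.023]]
contact_force: [0.9, -0.1, -0.0]
width: 71.8
```

```bash
python3 - <<'E'
from h import *
s=bot.observe();print(s['clock'],s['ee_pos'].round(1),s['contact_force'].round(1))
w=eyes.read_camera('wrist');W=wcloud(w,s['tcp_rot'],s['ee_pos'])
Ks=[]
for n in ['scene','side']:
    c=eyes.read_camera(n);Ks.append((n,c['image'],cloud(c)))
    for t in ['rod_mid','slim_mid']:
        for d in finder.landmark_of(c,t): print(n,t,round(d['score'],2),world(d['location'],c).round(1))
Ks.append(('wrist',w['image'],W))
a=np.array([.9697,-.2445]);nn=np.array([.2445,.9697])
for n,im,W in Ks:
    hsv=cv2.cvtColor(im,cv2.COLOR_RGB2HSV);r=W[...,:2]-np.array([581.5,-29.8]);dd=np.hypot(r[...,0],r[...,1])
    cop=(dd<85)&(W[...,2]>10)&(W[...,2]<75)&((hsv[...,0]<15)|(hsv[...,0]>170))&(hsv[...,1]>90)
    P=W[cop];t=r[cop]@a;q=r[cop]@nn;z=P[:,2]
    tops=[(np.percentile(z[(t>l)&(t<l+25)],96).round(1) if ((t>l)&(t<l+25)).sum()>8 else None) for l in (-58,-30,0,30)]
    L=cv2.fitLine(P[:,:2].astype(np.float32),cv2.DIST_HUBER,0,.01,.01).ravel()
    print(n,len(P),'t',np.percentile(t,[1,99]).round(1),'q',np.percentile(q,[2,98]).round(1),'tops(exp 54)',tops,'deg',np.degrees(np.arctan(L[1]/L[0])).round(1))
    b=(dd<90)&(W[...,2]>30)&(W[...,2]<75)&(im.astype(int).max(-1)<60)
    tb=r[b]@a;zb=W[b][:,2]; 
    for sg in(-1,1):
        k=(sg*tb>50); 
        if k.sum()>5: print('  blk',sg,k.sum(),np.percentile(tb[k],[2,98]).round(1),'ztop(exp 60)',np.percentile(zb[k],97).round(1))
f=lambda x:cv2.resize(x,(400,290))
save(np.vstack([np.hstack([f(Ks[0][1][180:270,240:360]),f(Ks[1][1][140:230,220:340])]),np.hstack([f(Ks[2][1]),np.zeros((290,400,3),np.uint8)])]),'m7.png')
E
```

```text
9.8167 [508.6  -6.5 255.4] [ 0.9 -0.1 -0. ]
scene rod_mid 0.93 [ 308.2 -270.9   18. ]
scene rod_mid 0.91 [577.7 -28.8  43.6]
scene rod_mid 0.75 [ 387.2 -446.9   22. ]
scene slim_mid 0.84 [546.6 251.5  12.6]
side rod_mid 0.81 [581.4 -26.7  44.1]
side slim_mid 0.78 [547.6 249.9  14.9]
scene 339 t [-57.7  55.8] q [-6.3 16. ] tops(exp 54) [np.float64(57.3), np.float64(56.7), np.float64(56.4), np.float64(57.4)] deg -14.2
  blk -1 97 [-69.5 -57.6] ztop(exp 60) 63.4
  blk 1 136 [53.3 68. ] ztop(exp 60) 63.4
side 139 t [-49.  50.] q [-5.7 13.3] tops(exp 54) [np.float64(54.3), np.float64(53.5), np.float64(53.9), np.float64(54.6)] deg -13.0
  blk -1 7 [-77.1 -71.2] ztop(exp 60) 54.7
wrist 2114 t [-59.2  47.8] q [-12.   13.1] tops(exp 54) [np.float64(54.1), np.float64(54.0), np.float64(54.0), np.float64(54.0)] deg -14.6
  blk -1 440 [-73.8 -60.5] ztop(exp 60) 60.5
  blk 1 421 [50.5 62.1] ztop(exp 60) 60.5
```

View pics/m7.png

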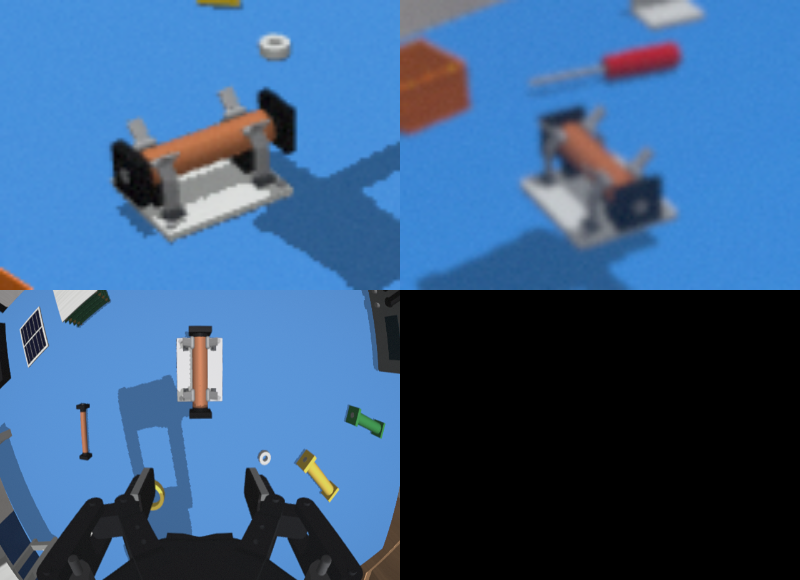

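The picture shows the rod level and held in both clips (scene crop (205,140)), with the gripper well clear. I hand in.

```bash
python3 -c "
from rig import bot
print(bot.sign_off())"
```

```text
the job is handed in; nothing more can be done
None
```

I gripped the thick copper rod, carried it over the cradle and pressed it straight down until it bottomed. The noses took about 13 N at first contact, and the wrist read 57 N at the stop. I then opened the jaws, moved clear and handed in at about 10 s.

**Height:** The wrist camera put the barrel top at 54.0 mm all along the rod (54 expected when home) and both block tops at 60.5 mm (60 expected).

**Alignment:** The axis measured 13.0 to 14.6 degrees off the world x axis, against about 14.2 for the cradle. Across the cradle the rod was within about 5 mm.

**Bystanders and contact:** The slim rod read within about 4 mm of its first position, which is the detector's own error. The contact force on the tool was below 1 N.

**Disagreements:** The scene camera read heights about 3 mm high. Along the rod, the wrist camera showed an offset of about -6 mm and the scene camera about -1 mm, both within the 16 mm allowed. The finger opening read 25.5 mm on the 28 mm barrel, which I did not explain, but the grip held.

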